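Clip the loose notice card to the tall sign board

ROBOT

A 6-joint arm with a two-finger parallel gripper is mounted at the origin on the work surface. World frame = base frame: x ahead of the robot, y to its left, z up, the work surface at z = 0. Lengths are in m, angles in rad, forces in N, time in s.
With the tool pointing down it reaches from about 0.325 to 0.925 m from the base axis. Payload 3.1 kg.
Tool frame: the origin (TCP) lies at the centre of the arm's flange, where the gripper is bolted on; the fingertips stand 173 mm ahead of it and the grasp point (between the pads) lies 155 mm ahead of it; z points along the fingers, y is the line along which they close (so a half turn about z gives the same grasp; the last joint's range is limited). The gripper opens to 85 mm and grips with 20 to 120 N. Pads are 22 mm wide; open, the fingers measure 114 mm over their backs; the gripper's body (76 mm by 85 mm) begins 54 mm behind the grasp point. The pads swing forward as they close: fully open they stand 13 mm farther back than shut.
Start: joints at [-1.338, 0.217, 1.613, -0, 1.311, -0.112], TCP at [0.211, -0.588, 0.405] pointing down, gripper open.
Joint ranges: [-2.75, 2.75], [-0.78, 2.1], [0.31, 2.55], [-1.13, 4.27], [0.13, 2.63], [-2.58, 2.58]. Speed limits (rad/s): [2.79, 2.79, 3.14, 3.14, 3.14, 3.14].

INTERFACE

Orientations are given as a 3x3 rotation matrix whose columns are the frame's x, y, z axes.
In Python, from bench import bot gives the robot as it stands.
- The arm moves only by the tool jog_arm, never from a script. Its argument "targets" is a list of rows, each an object with "linear": the shift along the world's x, y, z in mm, a list of three; "twist": the turn, a rotation vector about the world's x, y, z in rad, a list of three; "gripper": the opening, from 0 (shut) to 1 (fully open). A call has 1 to 20 rows; each row shifts and turns the commanded pose from where the row before left it; what a row does not reach is not made up. A row lasts 1/12 s, in which the tool goes at most 41.7 mm and 7.16 degrees, less where a joint would pass 70% of its speed; a pose out of reach is approached as far as the arm can. A call is refused whole if a number of a shift passes 41.7 or a number of a turn 0.125, either way. A call with a gripper value outside its range is refused whole. The fingers move at their own pace and stop on an object; "force" is the grip in N (left out, the last holds). Time passes only in rows, so rows that do not move let the fingers close. It gives the time, the measured TCP pose, the force, the opening and the grip force at its end, in the units of the state.
- bot.state(): the state, without advancing time (a new reading comes with each control period).
- bot.read_camera(name): name is "scene" or "side" or "wrist"; returns the picture (384x512x3 uint8, red, green, blue); there is no depth.
- bot.camera_info(name): a dict with "K" (3x3 intrinsics, pixels), "pose" (4x4, takes a point from camera to world coordinates). Camera axes: x right, y down, z forward; pixel columns grow to the right and rows downward; lengths in m; the calibration is good to about 2 mm. A picture is of the moment at which its call begins: read the wrist's pose just before it. camera_info takes no time and is no camera call; for the wrist camera it gives the pose at the moment of the call.
- bot.hand_in(): hands the job in; it is judged then, once.
The state is a dict: "clock": time; "joints": joint angles; "qvel": joint speeds; "effort": joint torques, N m; "ee_pos": TCP position; "tcp_rot": TCP orientation; "force": force on the tool from outside, world axes, zero at the start; "torque": the same for the moment, N m; "opening": finger opening in m; "grip_force": force on a finger pad.
Only numpy, scipy, OpenCV 4.12 (cv2) and the standard library are available. Lean on these libraries where they do the work, as an engineer would, in place of code of your own. Each camera call takes 0.05 s, during which the arm holds its last target. There are 200 camera calls.

TASK

Squeeze the steel spring clip open by its two handles, take it off the upright panel of the leaflet tray, and let it close over the top edge of the taller sign stand, at about the middle, so that its jaws hold the loose notice card and the wooden board together. The clip should sit square and upright, well down over the edge; leave the mug where it stands.

Things in the scene. Friction and masses are not known exactly. Their poses are not given: they have to be found in the camera images.
- clip_grip (a point): Point midway between the handles of the steel spring clip (like a large clothes peg, 36 mm wide, 87 mm tall, 80 g), 34 mm above its pivot. Handles: two parallel bars, 10 mm thick, 42 mm long along y, centres 25 mm to either side along x: 60 mm over all, free to pinch from above along x. Axes: x across the jaws, y along the pivot, z up; they belong to one half and lean when pinched.
- clip_pivot (a point): The clip's hinge axis (12 mm pin), axes as above. Jaw pads reach from 31 to 47 mm below it. Pinching the handles to 32 mm over all (4 N to begin, 8 N at the end) opens the pads to 33 mm at their upper ends, 43 mm at the tips; the handles are then 41 mm above the pivot. While pinched the clip may sink up to 13 mm in the fingers, and rises again as they let go.
- clip_jaw (a joint): Opening angle of the clip, rad: 0 with the pads parallel and 10 mm apart (as at the start, and again when closed on card and board together), 0.75 fully open (stop), -0.22 shut on nothing. A spring drives it shut.
- tray: Low wooden leaflet tray, 130 x 150 mm, fixed; origin under its centre. Along its middle (its y axis) stands a 10 mm thick panel, top 90 mm above the table. The clip starts clipped upright on it, pivot 30 mm above the panel's top (24 mm free under the pin).
- edge (a point): Middle of the tall sign stand's top edge, 160 mm above the table: a fixed 6 mm wooden board, 140 mm wide, and against its +x side a loose white 4 mm card, 120 mm wide, equally high, in a groove of the foot; 10 mm together, the point half-way through. x through the thickness, y along the edge. A lower stand (100 mm) is not part of the job; the stands and the tray come in any order.
- cup: White mug, 85 mm tall, 72 mm across with a handle, standing beyond the work. Origin at the centre of its underside. Leave it alone.
Mind the look-alikes: they are no part of the job. Of the things like the part that bears clip_grip, leave any that is yellow; of the rest the larger one is meant.

How it is judged:
On the way:
1. the clip has been pinched open and lifted clear of the tray's panel (value of joint clip_jaw above 0.12 rad and height (world z) of clip_pivot above 0.155 m), for 0.1 s.
At the end, for the whole second after the job is handed in: Clip closed on the tall stand's card and board together (joint -0.06 to 0.10 rad, still); pivot within 30 mm of the edge's middle along it, 10 mm across, 2 to 40 mm above; upright and square to the edge within 0.22 rad; mug within 30 mm of its start (x of clip_pivot in the frame of edge between -0.01 and 0.01 m and y of clip_pivot in the frame of edge between -0.03 and 0.03 m and z of clip_pivot in the frame of edge between 0.002 and 0.04 m and value of joint clip_jaw between -0.06 and 0.1 rad and angle between clip_pivot's own z axis and vertical below 0.22 rad and angle between the y axis of clip_pivot and the y axis of edge, either way round below 0.22 rad and velocity of joint clip_jaw between -0.05 and 0.05 rad/s and distance of cup from where it was at the start of the episode below 0.03 m); the robot touches nothing.
It fails at once if the mug is moved by more than 30 mm (distance of cup from where it was at the start of the episode above 0.03 m).
It also fails if it takes over 38 s, if anything falls off the work surface, if the arm or the gripper's body presses on something with over 40 N, if the wrist force passes 120 N, or if a joint passes its speed limit or range.

## Working session

There is one attempt and no reset: what is moved stays moved. The work goes in short steps, Python scripts to look and compute and a tool call to move; the robot and the scene stay as the last step left them, time stands still between calls to the robot, and variables do not carry over. Pictures are saved under pics/ and viewed, at most 10 in all, crops included, and the job is handed in when it is done.

Besides the shell and the picture viewer there is one more tool, called after "Emit:" as name(argument=value, ...), one argument or row to a line, values as JSON. jog_arm: Moves the arm, as the interface text tells. Its arguments: {"type":"object","properties":{"targets":{"type":"array"},"force":{"type":"number"}},"required":["targets"]}

```bash
mkdir -p pics; python3 - <<'E'
from bench import bot
import cv2,numpy as np
for n in("scene","side"):
    im=bot.read_camera(n);cv2.imwrite(f"pics/{n}0.png",im[:,:,::-1])
    i=bot.camera_info(n);print(n,np.round(i["K"],1).tolist(),np.round(i["pose"],4).tolist())
s=bot.state();print(s["clock"],s["ee_pos"],np.round(s["tcp_rot"],3).tolist(),s["opening"])
E
```

```text
scene [[373.2, 0.0, 257.8], [0.0, 373.2, 190.7], [0.0, 0.0, 1.0]] [[0.0839, 0.7159, -0.6932, 1.0203], [0.9964, -0.0513, 0.0676, -0.0309], [0.0129, -0.6963, -0.7176, 0.6225], [0.0, 0.0, 0.0, 1.0]]
side [[359.8, 0.0, 253.5], [0.0, 359.8, 193.6], [0.0, 0.0, 1.0]] [[0.8679, -0.3223, 0.378, 0.2728], [-0.4967, -0.5675, 0.6567, -0.4202], [0.0029, -0.7577, -0.6526, 0.5797], [0.0, 0.0, 0.0, 1.0]]
0.1 [ 0.21119433 -0.58785671  0.40349719] [[0.941, 0.338, -0.001], [0.338, -0.941, 0.002], [0.0, -0.002, -1.0]] 0.08522732926095605
```

View pics/scene0.png

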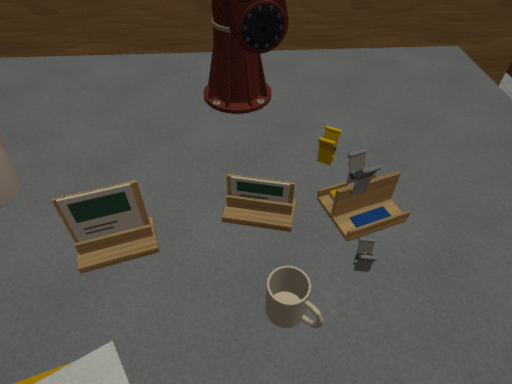

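View pics/side0.png

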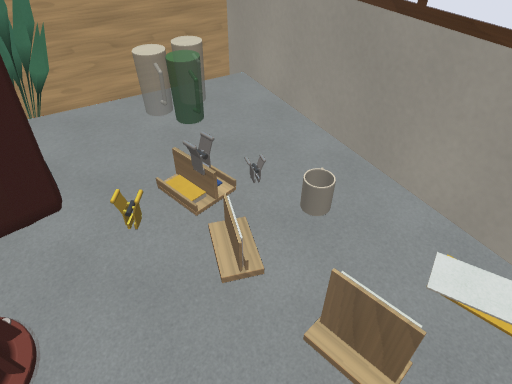

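Candidates for the clip in the scene view are the yellow clip at (330,145), the large steel clip on the tray panel at (363,172) and a small grey clip on the table at (366,254). The one on the panel fits: steel, larger and clipped on the tray. The tall stand is at (105,215) in scene and (365,330) in side. I'll confirm in an enlarged crop.

```bash
python3 - <<'E'
import cv2,numpy as np
a=cv2.imread("pics/scene0.png");b=cv2.imread("pics/side0.png")
def c(i,x,y,w=100,h=75):return cv2.resize(i[y:y+h,x:x+w],(400,300),interpolation=cv2.INTER_CUBIC)
t=np.vstack([np.hstack([c(a,315,145),c(a,60,180)]),np.hstack([c(b,150,125),c(b,300,265,133,100)])])
cv2.imwrite("pics/crop0.png",t)
E
```

```text
(no output)
```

View pics/crop0.png

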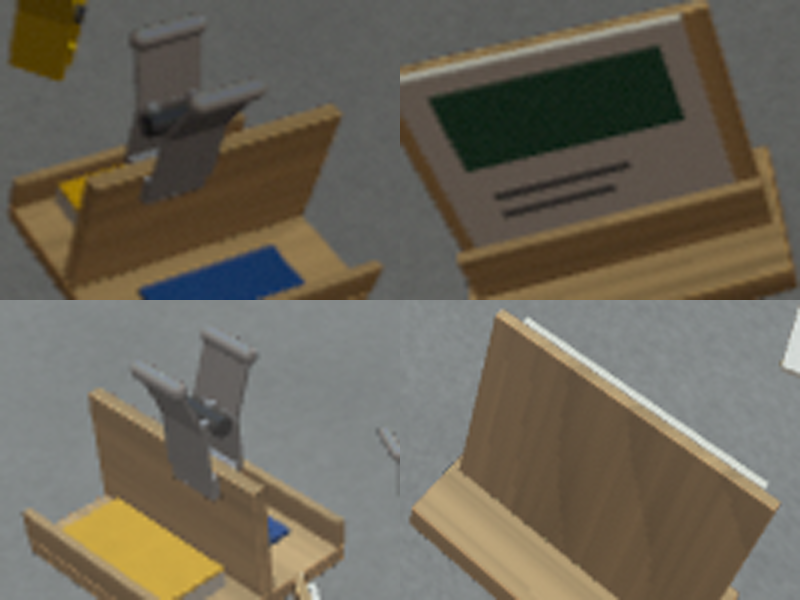

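The crop confirms it: the tray's clip is the large steel one. Its handle bars in scene run (349,154)-(366,150) and (363,170)-(380,167). The tall stand has the card on the scene-camera side, and its board top corners in side are at (333,269) and (425,332).

```bash
cat >h.py <<'E'
from bench import bot
import numpy as np
def ray(i,u,v):
    d=np.linalg.inv(i["K"])@[u,v,1];P=np.array(i["pose"]);return P[:3,3],P[:3,:3]@d
def onz(i,u,v,z):
    o,d=ray(i,u,v);return o+d*(z-o[2])/d[2]
def tri(rs):
    A=0;b=0
    for o,d in rs:
        d=d/np.linalg.norm(d);M=np.eye(3)-np.outer(d,d);A=A+M;b=b+M@o
    return np.linalg.solve(A,b)
E
python3 - <<'E'
from h import *
np.set_printoptions(precision=4,suppress=True)
c=bot.camera_info("scene");s=bot.camera_info("side")
H={'1-':((348.75,154.5),(196.25,148.75)),'1+':((365.75,150),(184.25,142.5)),'2-':((363.25,170),(213.75,139.25)),'2+':((380.5,167.5),(201.25,133.25))}
for k,(p,q) in H.items():print(k,tri([ray(c,*p),ray(s,*q)]),onz(c,*p,.158),onz(s,*q,.158))
print("panel",onz(c,337.5,190.7,.09),onz(c,399.5,172,.09),onz(s,173,148.2,.09),onz(s,216.2,172.5,.09))
print("board -x face side",onz(s,333.25,269,.16),onz(s,425.4,331.7,.16),"card +x",onz(s,342.2,271.7,.16),onz(s,422.4,327,.16))
print("board scene",onz(c,137,181.25,.16),onz(c,61.5,191.5,.16))
E
```

```text
1- [0.4857 0.1956 0.155 ] [0.4874 0.1956 0.158 ] [0.4843 0.1888 0.158 ]
1+ [0.4733 0.2331 0.1537] [0.4764 0.2323 0.158 ] [0.4713 0.2238 0.158 ]
2- [0.533  0.2101 0.1564] [0.5325 0.2112 0.158 ] [0.5319 0.2044 0.158 ]
2+ [0.5215 0.2491 0.1522] [0.528  0.2453 0.158 ] [0.5182 0.2407 0.158 ]
panel [0.5173 0.178  0.09  ] [0.4725 0.3215 0.09  ] [0.4699 0.3172 0.09  ] [0.5198 0.1767 0.09  ]
board -x face side [ 0.5331 -0.1988  0.16  ] [ 0.5709 -0.3304  0.16  ] card +x [ 0.5412 -0.2089  0.16  ] [ 0.5727 -0.3243  0.16  ]
board scene [ 0.5352 -0.1975  0.16  ] [ 0.5515 -0.3218  0.16  ]
```

Emit:
jog_arm(
  targets=[
    {"linear":[14,38.5,1],"twist":[0,0,0.077],"gripper":1},
    {"linear":[14,38.5,1],"twist":[0,0,0.077],"gripper":1},
    {"linear":[14,38.5,1],"twist":[0,0,0.077],"gripper":1},
    {"linear":[14,38.5,1],"twist":[0,0,0.077],"gripper":1},
    {"linear":[14,38.5,1],"twist":[0,0,0.077],"gripper":1},
    {"linear":[14,38.5,1],"twist":[0,0,0.077],"gripper":1},
    {"linear":[14,38.5,1],"twist":[0,0,0.077],"gripper":1},
    {"linear":[14,38.5,1],"twist":[0,0,0.077],"gripper":1},
    {"linear":[14,38.5,1],"twist":[0,0,0.077],"gripper":1},
    {"linear":[14,38.5,1],"twist":[0,0,0.077],"gripper":1},
    {"linear":[14,38.5,1],"twist":[0,0,0.077],"gripper":1},
    {"linear":[14,38.5,1],"twist":[0,0,0.077],"gripper":1},
    {"linear":[14,38.5,1],"twist":[0,0,0.077],"gripper":1},
    {"linear":[14,38.5,1],"twist":[0,0,0.077],"gripper":1},
    {"linear":[14,38.5,1],"twist":[0,0,0.077],"gripper":1},
    {"linear":[14,38.5,1],"twist":[0,0,0.077],"gripper":1},
    {"linear":[14,38.5,1],"twist":[0,0,0.077],"gripper":1},
    {"linear":[14,38.5,1],"twist":[0,0,0.077],"gripper":1},
    {"linear":[14,38.5,1],"twist":[0,0,0.077],"gripper":1},
    {"linear":[12,37,1],"twist":[0,0,0.077],"gripper":1},
  ],
  force=30,
)

```text
clock: 1.77
ee_pos: [0.4894, 0.1826, 0.4243]
tcp_rot: [[-0.313, 0.95, -0.0], [0.95, 0.313, -0.0], [-0.0, -0.0, -1.0]]
force: [0.7, -0.4, 0.2]
opening: 0.0859
grip_force: 0.0
```

Emit:
jog_arm(
  targets=[
    {"linear":[14,40,-3],"twist":[0,0,0.006],"gripper":1},
    {"linear":[0,0,0],"twist":[0,0,0],"gripper":1},
    {"linear":[0,0,0],"twist":[0,0,0],"gripper":1},
  ],
)

```text
clock: 2.02
ee_pos: [0.5029, 0.2213, 0.4204]
tcp_rot: [[-0.318, 0.948, -0.003], [0.948, 0.318, -0.001], [-0.0, -0.003, -1.0]]
force: [-0.5, -0.8, -0.2]
opening: 0.0855
grip_force: 0.0
```

```bash
python3 - <<'E'
from h import *
import cv2
i=bot.camera_info("wrist");im=bot.read_camera("wrist");cv2.imwrite("pics/w1.png",im[:,:,::-1])
np.save("w1.npy",np.array(i["pose"]));s=bot.state();print(s["clock"],s["ee_pos"],np.round(s["tcp_rot"],3).tolist(),np.round(i["pose"],3).tolist())
E
```

```text
2.0667 [0.50268999 0.22002943 0.42066598] [[-0.316, 0.949, -0.002], [0.949, 0.316, -0.001], [-0.001, -0.003, -1.0]] [[0.948, 0.305, 0.092, 0.478], [0.318, -0.905, -0.284, 0.293], [-0.003, 0.298, -0.955, 0.389], [0.0, 0.0, 0.0, 1.0]]
```

View pics/w1.png

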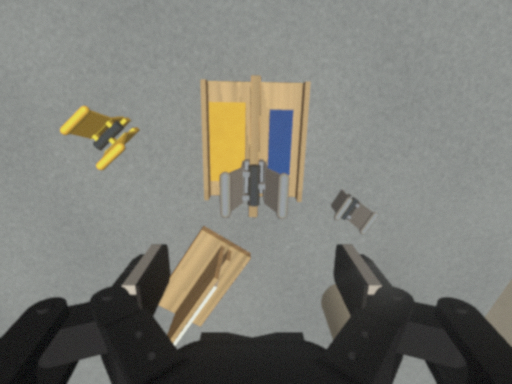

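The wrist view shows the clip's handle bars at (225,172-218) and (283,172-218), parallel to the image columns, so the yaw is right.

```bash
python3 - <<'E'
from h import *
i=dict(bot.camera_info("wrist"));i["pose"]=np.load("w1.npy")
for p in [(225,174),(225,216),(283,174),(283,216),(254.5,195)]:print(p,onz(i,*p,.158))
E
```

```text
(225, 174) [0.4733256  0.23377428 0.158     ]
(225, 216) [0.48435627 0.1975839  0.158     ]
(283, 174) [0.51938659 0.24926968 0.158     ]
(283, 216) [0.53259919 0.21384129 0.158     ]
(254.5, 195) [0.50269049 0.22417263 0.158     ]
```

Emit:
jog_arm(
  targets=[
    {"linear":[0,2,-30],"twist":[0,0,0],"gripper":1},
    {"linear":[0,1,-30],"twist":[0,0,0],"gripper":1},
    {"linear":[0,0,-30],"twist":[0,0,0],"gripper":1},
    {"linear":[0,0,-18],"twist":[0,0,0],"gripper":1},
    {"linear":[0,0,-9],"twist":[0,0,0],"gripper":1},
    {"linear":[0,0,0],"twist":[0,0,0],"gripper":1},
    {"linear":[0,0,0],"twist":[0,0,0],"gripper":0.7},
    {"linear":[0,0,0],"twist":[0,0,0],"gripper":0.6},
    {"linear":[0,0,0],"twist":[0,0,0],"gripper":0.5},
    {"linear":[0,0,0],"twist":[0,0,0],"gripper":0.4},
    {"linear":[0,0,0],"twist":[0,0,0],"gripper":0.33},
    {"linear":[0,0,0],"twist":[0,0,0],"gripper":0.33},
    {"linear":[0,0,0],"twist":[0,0,0],"gripper":0.33},
    {"linear":[0,0,0],"twist":[0,0,0],"gripper":0.33},
  ],
)

```text
clock: 3.23
ee_pos: [0.503, 0.2226, 0.3048]
tcp_rot: [[-0.315, 0.949, 0.0], [0.949, 0.315, 0.0], [-0.0, 0.0, -1.0]]
force: [-0.1, -0.2, -0.6]
opening: 0.0298
grip_force: 30.3
```

```bash
python3 - <<'E'
from h import *
import cv2
a=bot.read_camera("scene")[120:240,300:440,::-1];b=bot.read_camera("side")[100:220,130:270,::-1]
cv2.imwrite("pics/g1.png",cv2.resize(np.hstack([a,b]),(784,336),interpolation=cv2.INTER_CUBIC))
E
```

```text
(no output)
```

View pics/g1.png

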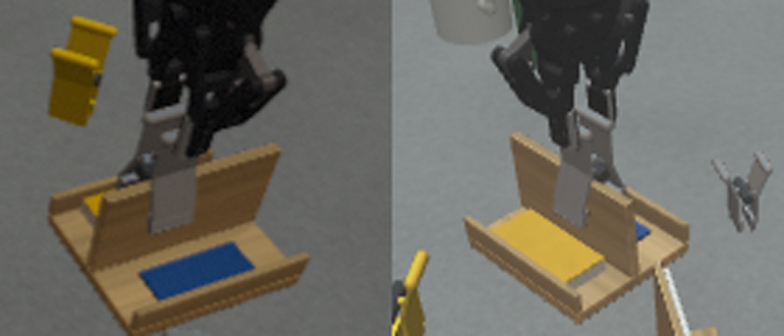

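The clip is pinched fully open (30 mm), its pads spread on both sides of the panel. I'll lift it and carry it to above the stand.

Emit:
jog_arm(
  targets=[
    {"linear":[0,0,12],"twist":[0,0,0],"gripper":0.33},
    {"linear":[0,0,25],"twist":[0,0,0],"gripper":0.33},
    {"linear":[0,0,30],"twist":[0,0,0],"gripper":0.33},
    {"linear":[0,0,30],"twist":[0,0,0],"gripper":0.33},
    {"linear":[0,0,30],"twist":[0,0,0],"gripper":0.33},
    {"linear":[0,0,13],"twist":[0,0,0],"gripper":0.33},
    {"linear":[2,-15,0],"twist":[0,0,0],"gripper":0.33},
    {"linear":[4,-30,0],"twist":[0,0,-0.005],"gripper":0.33},
    {"linear":[4,-36,0],"twist":[0,0,-0.005],"gripper":0.33},
    {"linear":[4,-36,0],"twist":[0,0,-0.005],"gripper":0.33},
    {"linear":[4,-36,0],"twist":[0,0,-0.005],"gripper":0.33},
    {"linear":[4,-36,0],"twist":[0,0,-0.005],"gripper":0.33},
    {"linear":[4,-36,0],"twist":[0,0,-0.005],"gripper":0.33},
    {"linear":[4,-36,0],"twist":[0,0,-0.005],"gripper":0.33},
    {"linear":[4,-36,0],"twist":[0,0,-0.005],"gripper":0.33},
    {"linear":[4,-36,0],"twist":[0,0,-0.005],"gripper":0.33},
  ],
)

```text
clock: 4.67
ee_pos: [0.5407, -0.1122, 0.4445]
tcp_rot: [[-0.271, 0.963, -0.0], [0.963, 0.271, 0.0], [0.0, -0.0, -1.0]]
force: [1.1, 0.0, 0.3]
opening: 0.0299
grip_force: 30.3
```

Emit:
jog_arm(
  targets=[
    {"linear":[4,-36,0],"twist":[0,0,0],"gripper":0.33},
    {"linear":[4,-36,0],"twist":[0,0,0],"gripper":0.33},
    {"linear":[4,-36,0],"twist":[0,0,0],"gripper":0.33},
    {"linear":[4,-30,0],"twist":[0,0,0],"gripper":0.33},
    {"linear":[4,-16,0],"twist":[0,0,0],"gripper":0.33},
    {"linear":[0,0,0],"twist":[0,0,0],"gripper":0.33},
    {"linear":[0,0,0],"twist":[0,0,0],"gripper":0.33},
    {"linear":[0,0,0],"twist":[0,0,0],"gripper":0.33},
  ],
)

```text
clock: 5.33
ee_pos: [0.5608, -0.2638, 0.4442]
tcp_rot: [[-0.272, 0.962, -0.001], [0.962, 0.272, 0.001], [0.002, -0.001, -1.0]]
force: [0.0, 0.9, -0.5]
opening: 0.0303
grip_force: 30.3
```

```bash
python3 - <<'E'
from h import *
import cv2
i=bot.camera_info("wrist");w=bot.read_camera("wrist")[:,:,::-1];np.save("w2.npy",np.array(i["pose"]))
a=bot.read_camera("scene")[100:292,0:256,::-1];b=bot.read_camera("side")[192:384,256:512,::-1]
R=lambda x:cv2.resize(x,(400,300),interpolation=cv2.INTER_CUBIC)
cv2.imwrite("pics/w2full.png",w)
cv2.imwrite("pics/t1.png",np.vstack([np.hstack([R(a),R(b)]),np.hstack([R(w),R(w[140:332,128:384])])]))
s=bot.state();print(s["clock"],s["ee_pos"],np.round(s["tcp_rot"],3).tolist(),s["opening"],s["grip_force"])
E
```

```text
5.4833 [ 0.56100718 -0.26316337  0.44472616] [[-0.273, 0.962, -0.0], [0.962, 0.273, 0.0], [0.0, -0.0, -1.0]] 0.02981853007049252 30.30230462551117
```

View pics/t1.png

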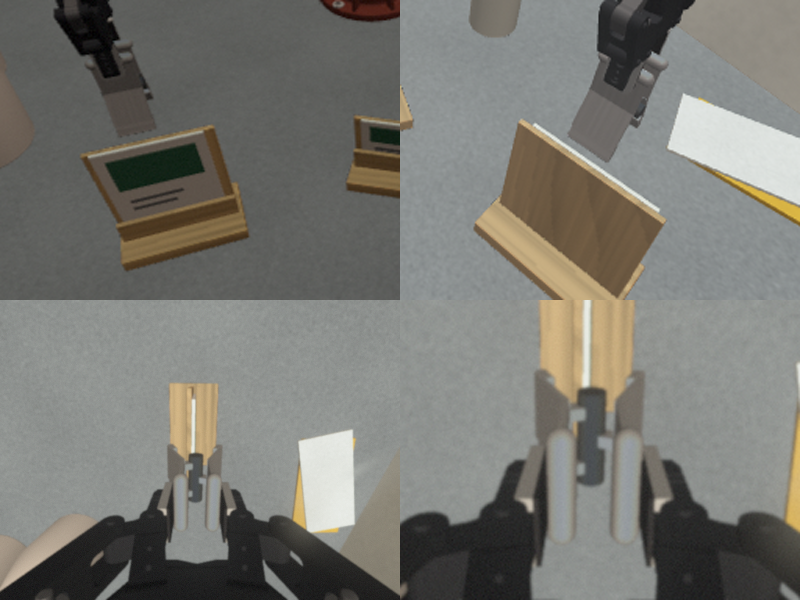

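The clip is held open, square to the edge, with its pin at about (250,227) in the wrist view and the card's top a white line at u≈247. The offset needs numbers, so I'll measure the line's profile.

```bash
python3 - <<'E'
from h import *
import cv2
w=cv2.imread("pics/w2full.png").astype(int)
i=dict(bot.camera_info("wrist"));i["pose"]=np.load("w2.npy")
K=i["K"];P=i["pose"]
def proj(p):
    q=K@(P[:3,:3].T@(np.array(p)-P[:3,3]));return q[:2]/q[2]
t=np.array([.561,-.2632]);ex=np.array([.962,.273]);ey=np.array([-.273,.962])
for v in (140,150,160,170,180):
    print(v,w[v,236:262,0].tolist())   # blue: white card vs wood
for yy in (0.03,.05,.06,.07):
    p=t+ey*yy;print("axis proj",yy,proj([*p,.16]),"px/mm",(proj([*(p+ex*.01),.16])-proj([*p,.16]))[0]/10)
for y in(.0,): print("pin",[proj([*(t),z]) for z in(.23,.25,.27)])
E
```

```text
140 [117, 118, 112, 119, 130, 131, 131, 133, 137, 172, 214, 227, 226, 205, 156, 123, 122, 128, 127, 127, 128, 126, 123, 120, 119, 117]
150 [120, 115, 109, 119, 124, 128, 129, 128, 151, 193, 219, 226, 223, 192, 140, 124, 126, 130, 128, 128, 126, 126, 126, 122, 120, 116]
160 [120, 114, 111, 114, 123, 125, 124, 126, 147, 189, 219, 225, 220, 190, 142, 123, 125, 130, 126, 128, 128, 127, 123, 122, 121, 119]
170 [120, 115, 110, 110, 118, 118, 117, 120, 141, 184, 218, 224, 215, 172, 133, 116, 124, 122, 123, 126, 126, 126, 127, 120, 120, 118]
180 [116, 117, 110, 118, 123, 128, 128, 128, 148, 183, 219, 223, 213, 173, 134, 120, 124, 124, 122, 128, 127, 126, 126, 122, 122, 120]
axis proj 0.03 [253.31594916 158.8023506 ] px/mm 1.1083547429931713
axis proj 0.05 [253.3337524  136.30279899] px/mm 1.1347187863638084
axis proj 0.06 [253.34297544 124.64682491] px/mm 1.1483768033664603
axis proj 0.07 [253.35242318 112.7068561 ] px/mm 1.1623676148678583
pin [array([253.79320696, 219.43233237]), array([254.00605619, 231.6216794 ]), array([254.27004806, 246.73983933])]
```

```bash
python3 - <<'E'
from h import *
c=bot.camera_info("scene");s=bot.camera_info("side")
t=np.array([.561,-.2632]);ex=np.array([.962,.273]);ey=np.array([-.273,.962])
for i,p,k in((c,(67.2,186.4),1),(c,(100.5,181.9),1),(s,(363.5,279.7),-1),(s,(390.4,295.7),-1)):
    o,d=ray(i,*p)
    for off in(.020,.024):
        q=o+d*((k*off-(o[:2]-t)@ex)/(d[:2]@ex));print(p,"y'",round((q[:2]-t)@ey,4),"z",round(q[2],4))
E
```

```text
(67.2, 186.4) y' -0.03 z 0.207
(67.2, 186.4) y' -0.0289 z 0.2104
(100.5, 181.9) y' 0.0179 z 0.2007
(100.5, 181.9) y' 0.0186 z 0.2042
(363.5, 279.7) y' 0.0208 z 0.1924
(363.5, 279.7) y' 0.0196 z 0.1976
(390.4, 295.7) y' -0.0163 z 0.1957
(390.4, 295.7) y' -0.017 z 0.2008
```

Emit:
jog_arm(
  targets=[
    {"linear":[-2.5,-0.7,-8],"twist":[0,0,0],"gripper":0.33},
    {"linear":[-2.5,-0.7,-12],"twist":[0,0,0],"gripper":0.33},
    {"linear":[0,0,-10],"twist":[0,0,0],"gripper":0.33},
    {"linear":[0,0,0],"twist":[0,0,0],"gripper":0.33},
    {"linear":[0,0,0],"twist":[0,0,0],"gripper":0.33},
  ],
)

```text
clock: 5.9
ee_pos: [0.5555, -0.2655, 0.4126]
tcp_rot: [[-0.272, 0.962, -0.003], [0.962, 0.272, 0.002], [0.003, -0.003, -1.0]]
force: [-0.0, -0.3, -0.7]
opening: 0.0299
grip_force: 30.3
```

```bash
python3 - <<'E'
from h import *
import cv2
w=bot.read_camera("wrist")[100:250,156:356,::-1]
a=bot.read_camera("scene")[120:240,30:190,::-1];b=bot.read_camera("side")[220:340,310:470,::-1]
R=lambda x:cv2.resize(x,(400,300),interpolation=cv2.INTER_CUBIC)
cv2.imwrite("pics/t2.png",np.vstack([np.hstack([R(a),R(b)]),np.hstack([R(w),R(w)*0])]))
s=bot.state();print(s["clock"],s["ee_pos"],s["opening"],s["force"])
E
```

```text
6.05 [ 0.55618644 -0.26600379  0.41508544] 0.029673682587434302 [ 0.37938297 -0.19058339 -0.29765913]
```

View pics/t2.png

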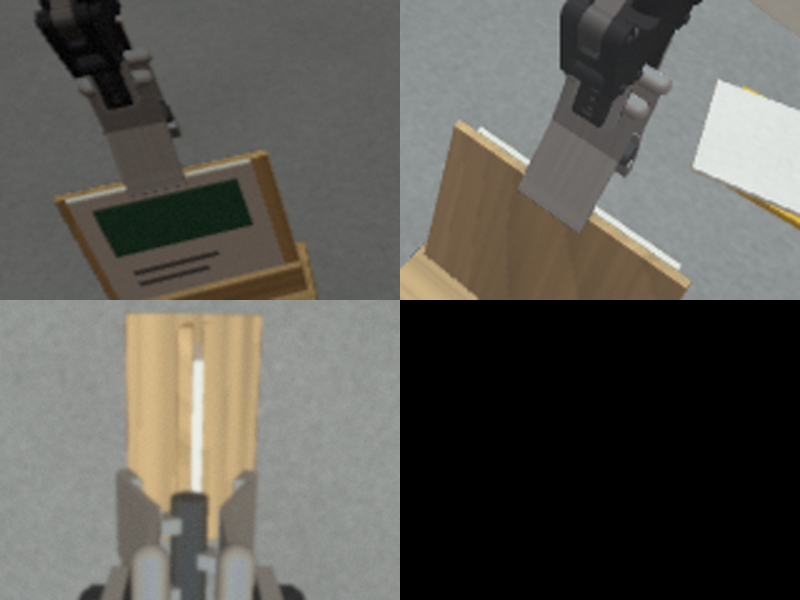

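From the wrist, the jaw tips (crop u 117..256) straddle the edge (centre ~189) evenly, with the pin at 188. The scene and side views show the clip near the middle and square. I'll lower it.

Emit:
jog_arm(
  targets=[
    {"linear":[0,0,-8],"twist":[0,0,0],"gripper":0.33},
    {"linear":[0,0,-10],"twist":[0,0,0],"gripper":0.33},
    {"linear":[0,0,-10],"twist":[0,0,0],"gripper":0.33},
    {"linear":[0,0,-9],"twist":[0,0,0],"gripper":0.33},
    {"linear":[0,0,-5],"twist":[0,0,0],"gripper":0.33},
    {"linear":[0,0,0],"twist":[0,0,0],"gripper":0.33},
    {"linear":[0,0,0],"twist":[0,0,0],"gripper":0.33},
  ],
)

```text
clock: 6.63
ee_pos: [0.5559, -0.2658, 0.3718]
tcp_rot: [[-0.272, 0.962, -0.001], [0.962, 0.272, 0.001], [0.001, -0.001, -1.0]]
force: [0.5, -0.2, -0.6]
opening: 0.0299
grip_force: 30.3
```

```bash
python3 - <<'E'
from h import *
import cv2
w=bot.read_camera("wrist")[100:250,156:356,::-1]
a=bot.read_camera("scene")[120:240,30:190,::-1];b=bot.read_camera("side")[220:340,310:470,::-1]
R=lambda x:cv2.resize(x,(400,300),interpolation=cv2.INTER_CUBIC)
cv2.imwrite("pics/t3.png",np.vstack([np.hstack([R(a),R(b)]),np.hstack([R(w),R(w)*0])]))
s=bot.state();print(s["clock"],s["ee_pos"],s["opening"],s["force"])
E
```

```text
6.7833 [ 0.55628657 -0.26606048  0.37350556] 0.029624817644534073 [ 0.25017549  0.60118658 -0.29840902]
```

View pics/t3.png

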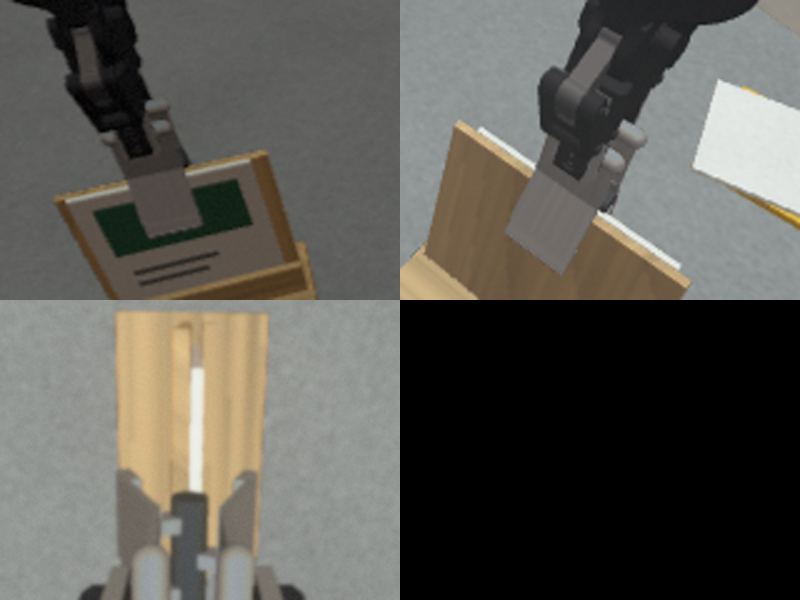

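The clip straddles the edge with no contact force, and its pin (188) is over the edge centre (186). I'll let it close slowly.

Emit:
jog_arm(
  targets=[
    {"linear":[0,0,0],"twist":[0,0,0],"gripper":0.42},
    {"linear":[0,0,0],"twist":[0,0,0],"gripper":0.48},
    {"linear":[0,0,0],"twist":[0,0,0],"gripper":0.54},
    {"linear":[0,0,0],"twist":[0,0,0],"gripper":0.6},
    {"linear":[0,0,0],"twist":[0,0,0],"gripper":0.66},
    {"linear":[0,0,0],"twist":[0,0,0],"gripper":0.72},
    {"linear":[0,0,0],"twist":[0,0,0],"gripper":0.85},
    {"linear":[0,0,0],"twist":[0,0,0],"gripper":1},
    {"linear":[0,0,0],"twist":[0,0,0],"gripper":1},
    {"linear":[0,0,0],"twist":[0,0,0],"gripper":1},
    {"linear":[0,0,0],"twist":[0,0,0],"gripper":1},
  ],
)

```text
clock: 7.7
ee_pos: [0.556, -0.2659, 0.3729]
tcp_rot: [[-0.272, 0.962, 0.0], [0.962, 0.272, -0.0], [-0.0, 0.0, -1.0]]
force: [-0.6, 0.6, 0.5]
opening: 0.0857
grip_force: 0.0
```

Emit:
jog_arm(
  targets=[
    {"linear":[0,0,10],"twist":[0,0,0],"gripper":1},
    {"linear":[0,0,20],"twist":[0,0,0],"gripper":1},
    {"linear":[0,0,30],"twist":[0,0,0],"gripper":1},
    {"linear":[0,0,30],"twist":[0,0,0],"gripper":1},
    {"linear":[0,0,20],"twist":[0,0,0],"gripper":1},
    {"linear":[0,0,0],"twist":[0,0,0],"gripper":1},
    {"linear":[0,0,0],"twist":[0,0,0],"gripper":1},
  ],
)

```text
clock: 8.28
ee_pos: [0.5563, -0.266, 0.4857]
tcp_rot: [[-0.272, 0.962, 0.004], [0.962, 0.272, -0.003], [-0.004, 0.003, -1.0]]
force: [0.2, -0.4, -0.1]
opening: 0.0853
grip_force: 0.0
```

```bash
python3 - <<'E'
from h import *
import cv2
w=bot.read_camera("wrist")[100:250,156:356,::-1]
a=bot.read_camera("scene")[120:240,30:190,::-1];b=bot.read_camera("side")[220:340,310:470,::-1]
R=lambda x:cv2.resize(x,(400,300),interpolation=cv2.INTER_CUBIC)
cv2.imwrite("pics/t4.png",np.vstack([np.hstack([R(a),R(b)]),np.hstack([R(w),R(w)*0])]))
s=bot.state();print(s["clock"],s["ee_pos"],s["opening"],s["force"])
E
```

```text
8.4333 [ 0.55564012 -0.26566287  0.48092693] 0.08530000011070764 [ 0.2074176  -0.71169431 -0.32210024]
```

View pics/t4.png

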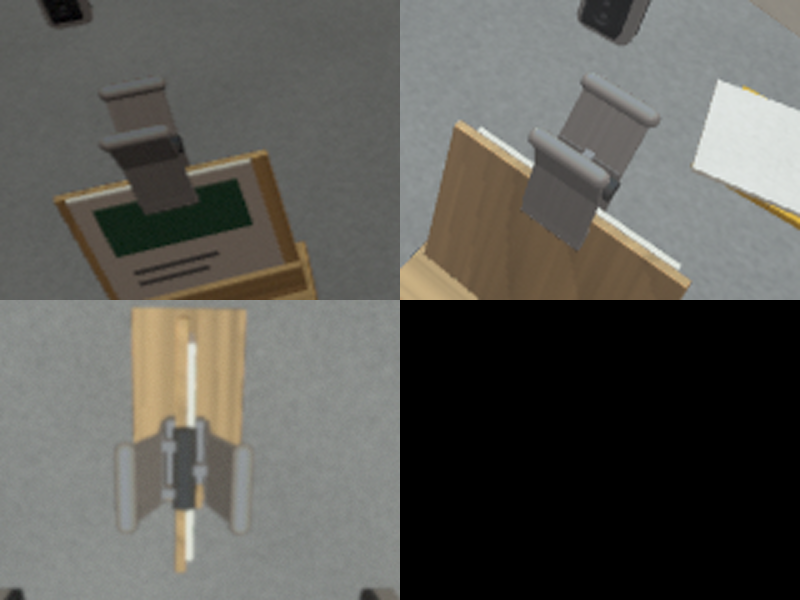

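The clip is closed upright and square over both card and board. A quick check of its depth and position along the edge before I hand in.

```bash
python3 - <<'E'
from h import *
c=bot.camera_info("scene");s=bot.camera_info("side");w=bot.camera_info("wrist")
t=np.array([.5545,-.2645]);ex=np.array([.962,.273]);ey=np.array([-.273,.962])
for i,p,k in((c,(98,205),1),(s,(310+150/2.5,220+235/2.5),-1)):
    o,d=ray(i,*p);q=o+d*((k*.007-(o[:2]-t)@ex)/(d[:2]@ex));print("tip y'",(q[:2]-t)@ey,"z",q[2])
f=lambda u,v,z:((onz(w,156+u/2,100+(v-300)/2,z)[:2]-t)@np.c_[ex,ey]).round(4)
print("card ends",f(192,343,.16),f(190,560,.16),"pin",f(185,428,.187),f(185,508,.187))
E
```

```text
tip y' -0.004072951373178312 z 0.13316458433451905
tip y' -0.001062268586729474 z 0.12769926023753042
card ends [-0.0005  0.0601] [-0.0017 -0.0575] pin [-0.0038  0.0226] [-0.004  -0.0173]
```

```bash
python3 -c "
from bench import bot
print(bot.hand_in())"
```

```text
the job is handed in; nothing more can be done
None
```

The job is handed in: the steel clip is off the tray and closed over the tall stand's card and board, upright and square, within about 5 mm of the middle, with its pivot about 17 mm above the edge by my measurement. The mug was not touched; the hand-in gave no verdict.

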